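# Put the slicer inserts away in their storage tray

### The job

Put the food slicer's two steel inserts away in the wooden tray. First pull the round disc up out of the sprung clips of its stand and seat it flat in the round well, then seat the square plate flat in the square well, and finally turn the keeper between the wells all the way across so that it locks both inserts in. Leave the other things on the worktop where they are.

Things in the scene. Friction and masses are not known exactly. Their poses are not given: they have to be found in the camera images.
- tray: Wooden tray fixed to the worktop, 124 (x) by 250 (y) by 18 mm high, origin under its centre, z up. In its top are two wells 9 mm deep: a round one (95 mm across) at y = -62 mm and a square one (83 by 83 mm, sides along the tray's x and y) at y = +62 mm.
- round_well (a point): Centre of the floor of the tray's round well, 9 mm above the worktop and 9 mm below the tray's top; axes as the tray's. The well is 95 mm across.
- square_well (a point): Centre of the floor of the tray's square well, 9 mm above the worktop and 9 mm below the tray's top; axes as the tray's. The well is 83 by 83 mm.
- keeper (a joint): Angle of the keeper about the upright pivot on the land between the wells, 3 mm to the +y side of the tray's centre. 0: its bar lies along the tray's x axis, clear of both wells (open); it turns anticlockwise seen from above up to a stop at 1.571, where the bar lies along the tray's y axis with its ends over both wells (locked). It stays where it is left. Starts at 0 to 0.2.
- keeper_tab (a point): Point on the keeper's pivot axis, 48 mm above the worktop, inside the keeper's grip tab. The keeper is a flat steel bar 72 by 16 by 6 mm, 2 mm above the tray's top, with a black upright grip tab 36 mm long (along the bar), 12 mm thick and 36 mm tall, its top 62 mm above the worktop. The point's x axis lies along the bar.
- clip_stand: Grey stand fixed to the worktop, base 128 (x) by 96 (y) by 12 mm, with a round seat whose top is 26 mm above the worktop. Origin under its centre. At x = +55 and -55 mm stand two upright steel clips (60 mm wide, tops 52 mm above the worktop) whose ball noses hook over the rim of a disc on the seat; they are sprung outward by about 3 mm when the disc is pulled straight up with some 10 to 20 N.
- disc: Round steel insert, 90 mm across and 9 mm thick, with a black round knob 28 mm across in its middle that rises 46 mm above the disc's top (knob top 55 mm above the underside). Origin at the centre of the underside, z up. It weighs about 0.18 kg and starts snapped into the clip stand, on its seat.
- square: Square steel insert, 78 by 78 mm and 9 mm thick, with a black upright bar handle in its middle, 36 mm long (x), 16 mm thick (y), rising 46 mm above the plate's top (handle top 55 mm above the underside). Origin at the centre of the underside, z up, sides along x and y. About 0.18 kg. Starts flat on the worktop. It fits the square well any of the four ways round.
- salt_shaker: Salt shaker, 44 mm across, 90 mm tall, origin under its centre; a bystander.
- lemon: Lemon, 78 by 55 by 56 mm, origin under its centre; a bystander.
- apple: Apple, 78 mm across, 76 mm tall, origin under its centre; a bystander.
- wooden_spoon: Wooden spoon lying flat, 310 mm long (x), 47 mm wide, 14 mm high, origin under its centre; a bystander.
Mind the look-alikes: they are no part of the job. Leave any green look-alike of the square alone.

How it is judged:
By the outcome, as a careful person would: the job done as asked, in the order asked, and still so for the second after the job is handed in, with the robot touching nothing.
It also fails if it takes over 67 s, if anything falls off the work surface, if the arm or the gripper's body presses on something with over 40 N, if the wrist force passes 120 N, or if a joint passes its speed limit or range.

### The arm

A 6-joint arm with a two-finger parallel gripper is mounted at the origin on a cart in front of the work surface, level with it; the furniture and walls round the work are solid. World frame = base frame: x ahead of the robot, y to its left, z up, the work surface at z = 0. Lengths are in m, angles in degrees, forces in N, time in s.
With the tool pointing down it reaches from about 0.25 to 0.725 m from the base axis. Payload 9.7 kg.
Tool frame: the origin (TCP) lies between the finger pads; the fingertips stand 11 mm ahead of it and the grasp point (between the pads) lies 8 mm behind it; y points along the fingers, x is the direction in which the jaws open and shut, and the axes are right-handed (so a half turn about y gives the same grasp; the last joint's range is limited). The gripper opens to 85 mm and grips with 20 to 120 N. Pads are 22 mm wide; open, the fingers measure 114 mm over their backs; the gripper's body (76 mm by 85 mm) begins 54 mm behind the grasp point. The pads swing forward as they close: fully open they stand 13 mm farther back than shut.
Start: joints at [65.661, 4.979, 10.078, 95.1, 0, 90], TCP at [0.227, 0.501, 0.242] pointing down, gripper open.
Joint ranges: [-179.16, 179.16], [-48.56, 103.87], [-65.8, 70.77], [-126.05, 130.52], [-82.76, 87.17], [-180, 180]. Speed limits (degrees/s): [127.2, 127.2, 147.25, 180, 180, 180].

### API

Orientations are given as [roll, pitch, yaw] about the fixed x, y, z axes, in that order (R = Rz(yaw) Ry(pitch) Rx(roll)).
In Python, from workcell import bot, vision gives the robot as it stands. The module is installed in compiled form; this text tells all that it offers.
- The arm moves only by the shell command python3 -m crank 'ROWS' [OPENING] [FORCE]. ROWS is text: rows parted by semicolons, each of 6 numbers parted by spaces: the shift along the tool's x, y, z in m, then the turn, a rotation vector about the tool's x, y, z in rad. A call has 1 to 8 rows; each row is the pose to reach, as a shift and turn from the pose commanded when the call began, along the tool's axes at that moment; what a row does not reach only later rows make up. A row lasts 1/10 s, in which the tool goes at most 50 mm and 8.59 degrees, less where a joint would pass 70% of its speed; a pose out of reach is approached as far as the arm can. A call with a gripper value outside its range is refused whole. OPENING is the gripper's target within -1 to 1 (shut at 1, half-way at 0, fully open at -1), set as the call begins (- or left out, the last holds). The fingers move at their own pace and stop on an object; FORCE is the grip in N (left out, the last holds). Time passes only in rows, so rows that repeat a pose let the fingers close. It gives the time, the measured TCP pose, the force and the opening at its end, in the units of the state.
- bot.get_obs(): the state, without advancing time (a new reading comes with each control period).
- vision.camera(name): name is "side" or "top" or "wrist"; returns the picture (400x640x3 uint8, red, green, blue); there is no depth.
- vision.get_calibration(name): a dict with "fx", "fy", "cx", "cy" (pixels), "rvec" (rotation vector, rad) and "tvec" (3), from world to camera coordinates, as OpenCV has them. Camera axes: x right, y down, z forward; pixel columns grow to the right and rows downward; lengths in m; the calibration is good to about 2 mm. A picture is of the moment at which its call begins: read the wrist's pose just before it. get_calibration takes no time and is no camera call; for the wrist camera it gives the pose at the moment of the call.
- bot.job_done(): hands the job in, once; it reports no verdict.
The state is a dict: "time": time; "q": joint angles; "qd": joint speeds; "joint_efforts": joint torques, N m; "ee_pos": TCP position; "tcp_rot": TCP orientation; "wrist_force": force on the tool from outside, world axes, zero at the start; "torque": the same for the moment, N m; "opening": finger opening in m.
Only numpy, scipy, OpenCV 4.12 (cv2) and the standard library are available. Lean on these libraries where they do the work, as an engineer would, in place of code of your own. Each camera call takes 0.05 s, during which the arm holds its last target. There are 200 camera calls.

## Working session

There is one attempt and no reset: what is moved stays moved. The work goes in short steps, Python scripts to look and compute and a shell command to move; the robot and the scene stay as the last step left them, time stands still between calls to the robot, and variables do not carry over. Pictures are saved under pics/ and viewed, about 8 in all and at most 12, crops included, and the job is handed in when it is done.

```bash
mkdir -p pics
cat > h.py <<'E'
import numpy as np, cv2
from workcell import bot, vision
def snap(n,f):
    o=bot.get_obs(); c=vision.get_calibration(n); im=np.array(vision.camera(n)); cv2.imwrite(f'pics/{f}.png',im[:,:,::-1]); np.save(f'pics/{f}.npy',np.array([c['fx'],c['fy'],c['cx'],c['cy'],*np.ravel(c['rvec']),*np.ravel(c['tvec'])]))
    return im
def ray(f,u,v,z):
    p=np.load(f'pics/{f}.npy'); R=cv2.Rodrigues(p[4:7])[0]; C=-R.T@p[7:]
    d=R.T@np.array([(u-p[2])/p[0],(v-p[3])/p[1],1]); return C+d*(z-C[2])/d[2]
def proj(f,P):
    p=np.load(f'pics/{f}.npy'); R=cv2.Rodrigues(p[4:7])[0]; q=np.array(P)@R.T+p[7:]
    return np.c_[q[:,0]/q[:,2]*p[0]+p[2],q[:,1]/q[:,2]*p[1]+p[3]]
E
python3 - <<'E'
from h import *
for n in('side','top'):snap(n,n+'0')
a=[cv2.imread(f'pics/{n}0.png') for n in('side','top')]
print(bot.get_obs())
for n in('side','top'):
    p=np.load(f'pics/{n}0.npy');R=cv2.Rodrigues(p[4:7])[0];print(n,-R.T@p[7:],p[:4])
E
```

```text
{'time': 0.1, 'q': array([ 6.56607923e+01,  5.00802604e+00,  1.00382188e+01,  9.50987919e+01,
       -2.27364518e-04,  9.00013661e+01]), 'qd': array([ 0.01386559, -0.01706153,  0.10711129, -0.09434767, -0.02783514,
        0.07373839]), 'joint_efforts': array([-2.67079658e-04, -5.21559083e+01,  4.65651798e+01,  1.60383387e-02,
        1.93216835e-05, -2.10630685e-05]), 'ee_pos': array([0.22659796, 0.50094194, 0.24164627]), 'tcp_rot': array([-9.00002290e+01,  6.85991040e-02,  6.56594262e+01]), 'wrist_force': array([ 0.1938682 , -0.01003934, -0.01201916]), 'torque': array([-0.00237814, -0.00392742, -0.01076172]), 'opening': 0.08551130882800353}
side [ 0.4024115  -0.84570052  0.85924229] [431.11057324 431.11057324 310.09945515 199.0033953 ]
top [0.45298976 0.30215211 1.39394367] [469.65750305 469.65750305 314.94129383 200.75313111]
```

View pics/top0.png

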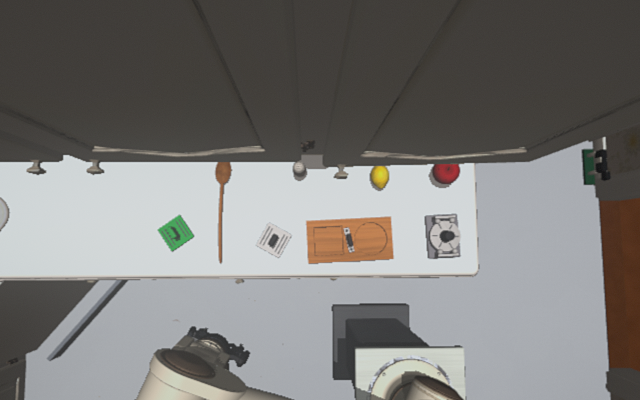

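View pics/side0.png

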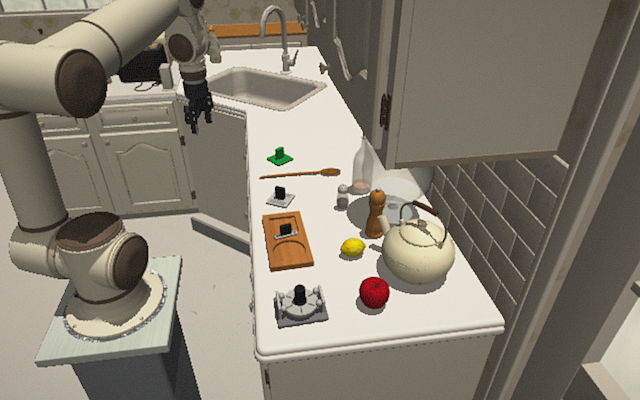

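The top view shows the green look-alike at (176,233), the square at (274,239), the tray at (350,240), its keeper at (348,239) and the clip stand at (443,237). The side view agrees with this. Next I'll zoom in and measure.

Run:
```python
from h import *
im=cv2.imread('pics/top0.png')
c=im[205:275,245:475]; c=cv2.resize(c,None,fx=3.4,fy=3.4,interpolation=cv2.INTER_CUBIC)
b=cv2.imread('pics/side0.png')[180:330,240:340];b=cv2.resize(b,None,fx=2.2,fy=2.2)
o=np.zeros((240+332,785,3),np.uint8);o[:c.shape[0],:c.shape[1]]=c[:, :785];o[240:240+b.shape[0],:b.shape[1]]=b;cv2.imwrite('pics/z.png',o)
hsv=cv2.cvtColor(im,cv2.COLOR_BGR2HSV)
m=cv2.inRange(hsv,(3,90,60),(22,255,255));m[:,:295]=0;m[:200]=0;m[:,400:]=0
cs=max(cv2.findContours(m,0,2)[0],key=cv2.contourArea)
W=np.array([ray('top0',u,v,.018)[:2] for u,v in cs[:,0]+0.0]);print('tray',cv2.minAreaRect((W*1000).astype(np.float32)))
def blobs(m,z,nm):
    for k in cv2.findContours(m,0,2)[0]:
        if cv2.contourArea(k)<15: continue
        W=np.array([ray('top0',u,v,z)[:2] for u,v in k[:,0]+0.0]);print(nm,cv2.boundingRect(k),cv2.minAreaRect((W*1000).astype(np.float32)))
d=cv2.inRange(hsv,(0,0,0),(180,255,75));d[:205]=0;d[272:]=0;d[:,:250]=0;d[:,470:]=0
blobs(d,.055,'dark')
g=cv2.inRange(hsv,(0,0,80),(180,60,214));g[:210]=0;g[266:]=0;g[:,:250]=0;g[:,300:415]=0;g[:,470:]=0
g=cv2.bitwise_or(g,d)
blobs(g,.009,'grey')
```

```text
tray ((465.5837097167969, 173.81179809570312), (122.34762573242188, 247.14073181152344), 2.6217265129089355)
dark (347, 235, 6, 11) ((463.9756164550781, 177.9027099609375), (30.209020614624023, 10.386661529541016), 13.426389694213867)
dark (440, 231, 14, 11) ((475.640869140625, -101.37523651123047), (28.384075164794922, 37.690467834472656), 21.124130249023438)
grey (347, 235, 6, 11) ((464.35296630859375, 173.63406372070312), (31.246862411499023, 10.743489265441895), 13.426369667053223)
grey (255, 222, 38, 37) ((465.8618469238281, 395.9573059082031), (84.35121154785156, 83.8371353149414), 60.421051025390625)
grey (424, 213, 38, 47) ((474.78271484375, -104.43928527832031), (132.95619201660156, 107.40247344970703), 2.9383935928344727)
```

View pics/z.png

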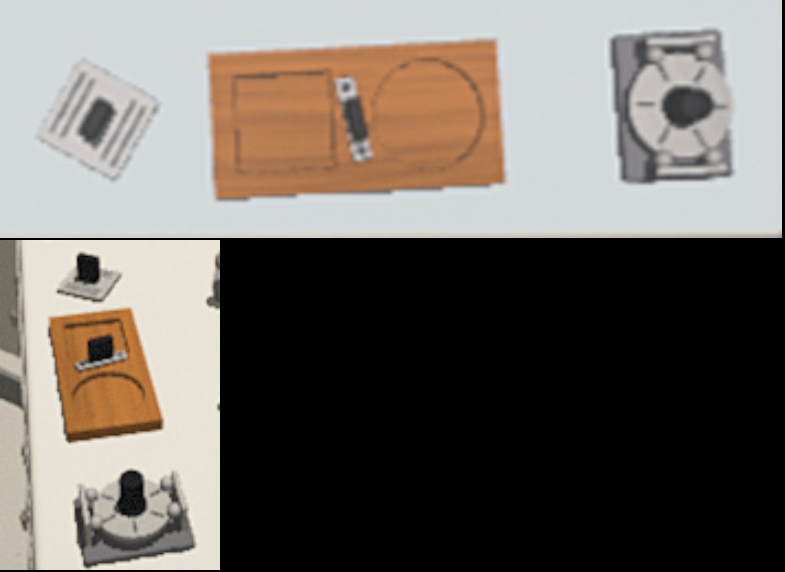

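The tray lies at about (0.466, 0.174), yaw 2.6°. The keeper bar is at about 13° in world. The square is at (0.466, 0.396), yaw about -30°, and the stand is near (0.475, -0.102). I'll move over the tray first.

```bash
python3 -m crank '-0.225 -0.06 -0.292 0 -0.426 0;-0.225 -0.06 -0.292 0 -0.426 0;-0.225 -0.06 -0.292 0 -0.426 0;-0.225 -0.06 -0.292 0 -0.426 0;-0.225 -0.06 -0.292 0 -0.426 0;-0.225 -0.06 -0.292 0 -0.426 0;-0.225 -0.06 -0.292 0 -0.426 0;-0.225 -0.06 -0.292 0 -0.426 0' -1 60
python3 - <<'E'
from h import *
print(bot.get_obs()['q'],bot.get_obs()['ee_pos'],bot.get_obs()['tcp_rot']);snap('wrist','w1')
E
```

```text
time: 0.9
ee_pos: [0.4009, 0.1731, 0.3028]
tcp_rot: [-90.0, 0.0, 90.0]
wrist_force: [0.4, 0.5, 0.9]
opening: 0.086
[ 2.33672864e+01 -8.60090391e+00  3.69264637e+00  1.02261597e+02
 -2.63804639e-02  2.34067188e+01] [0.40086285 0.17305975 0.30281097] [-9.00398037e+01  1.15158800e-02  8.99605562e+01]
```

View pics/w1.png

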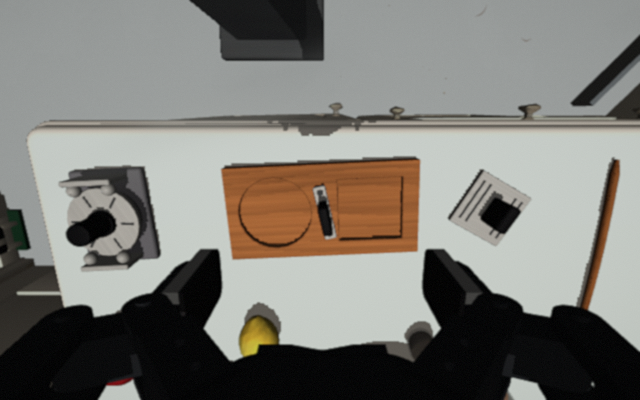

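The wrist view has everything: the stand (105,215), tray (322,208), keeper (325,212), square (490,208) with its handle at (500,212). I'll measure from it.

```bash
cat > w.py <<'E'
from h import *
import sys
f=sys.argv[1]
im=cv2.imread(f'pics/{f}.png');hsv=cv2.cvtColor(im,cv2.COLOR_BGR2HSV)
def rep(nm,m,z,lo):
    for k in cv2.findContours(m,0,2)[0]:
        if cv2.contourArea(k)<lo: continue
        h=k[:,0].astype(float); W=np.array([ray(f,u,v,z)[:2] for u,v in h]);(c,s,a)=cv2.minAreaRect((W*1000).astype(np.float32))
        print(nm,cv2.boundingRect(k),np.round(c,1),np.round(s,1),round(a,1))
E
cat > w2.py <<'E'
from w import *
def box(m,x0,y0,x1,y1):
    o=np.zeros_like(m);o[y0:y1,x0:x1]=m[y0:y1,x0:x1];return o
wood=box(cv2.inRange(hsv,(3,90,50),(22,255,255)),215,140,430,262)
rep('tray',wood,.018,2000)
dark=cv2.inRange(hsv,(0,0,0),(180,255,60))
rep('handle@55',box(dark,470,180,530,240),.055,50); rep('tab@62',box(dark,310,180,345,240),.062,30)
rep('knob@81',box(dark,60,190,125,250),.081,50)
pl=box(cv2.inRange(hsv,(0,0,0),(180,60,195)),440,160,540,250); rep('plate@9',pl,.009,500); rep('plate@0',pl,.0,500)
well=box(cv2.bitwise_or(cv2.inRange(hsv,(0,0,0),(180,255,60)),0),235,170,312,252)
lm=box(cv2.inRange(hsv,(0,0,120),(180,40,205)),66,186,142,258)
cv2.imwrite('pics/zz.png',cv2.resize(im[150:280,40:540],(800,208),interpolation=cv2.INTER_CUBIC))
E
python3 w2.py w1
python3 - <<'E'
from h import *
# check predicted outlines from the estimates
t=np.radians(2.6);R=np.array([[np.cos(t),-np.sin(t)],[np.sin(t),np.cos(t)]])
for n,p,z in(('rw top',(0,-.062),.018),('sw top',(0,.062),.018),('keeper',(0,.003),.026)):
    print(n,proj('w1',[[*(np.array([.4656,.174])+R@p),z]]))
p=np.load('pics/w1.npy');Rm=cv2.Rodrigues(p[4:7])[0];print(-Rm.T@p[7:])
for u,v in((135,165),(160,257),(71,170)): print(ray('w1',u,v,.012))
im=cv2.imread('pics/w1.png')[150:280,40:340];cv2.imwrite('pics/z2.png',cv2.resize(im,None,fx=2.6,fy=2.6,interpolation=cv2.INTER_CUBIC))
E
```

```text
tray (222, 159, 198, 100) [463.7 173.1] [125.1 248.6] 2.6
handle@55 (481, 197, 39, 36) [458.  382.6] [39.2 34.6] 60.6
tab@62 (318, 199, 14, 37) [459.1 176.5] [44.4 12.8] 13.2
knob@81 (67, 209, 49, 37) [465.6 -85.7] [29.1 60.5] 28.6
plate@9 (447, 168, 85, 79) [463.9 393.3] [85.1 80.6] 60.8
plate@0 (447, 168, 85, 79) [466.6 397.9] [86.9 82.3] 60.8
rw top [[275.16959576 213.75737412]]
sw top [[370.53459012 209.56572191]]
keeper [[325.13651962 213.44007644]]
[0.33514593 0.17277594 0.43389579]
[ 0.40530124 -0.06433672  0.012     ]
[ 0.53231649 -0.04872555  0.012     ]
[ 0.41167598 -0.14684689  0.012     ]
```

View pics/z2.png

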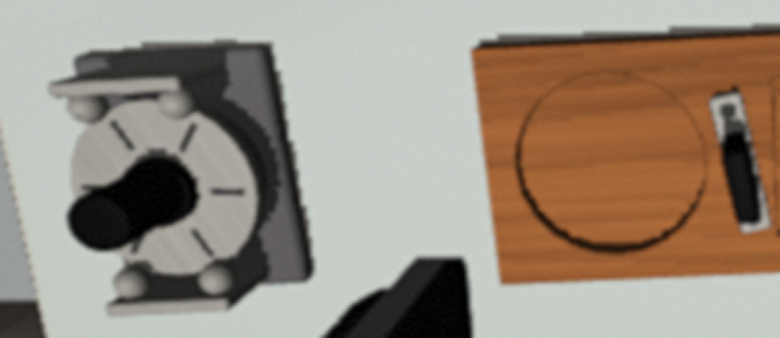

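Run:
```python
from h import *
print('knob',ray('w1',78.5,234.6,.081),'rim',ray('w1',103.5,221.5,.035),'well',ray('w1',275.1,211.6,.018))
print('top knob',ray('top0',245+682/3.4,205+107/3.4,.058))
```

```text
knob [ 0.47264998 -0.10058703  0.081     ] rim [ 0.47303348 -0.1014669   0.035     ] well [0.46547288 0.11208223 0.018     ]
top knob [ 0.47249918 -0.09764125  0.058     ]
```

```bash
python3 -m crank '-0.274 0.12 -0.072 0 0 0;-0.274 0.12 -0.072 0 0 0;-0.274 0.12 -0.072 0 0 0;-0.274 0.12 -0.072 0 0 0;-0.274 0.12 -0.072 0 0 0;-0.274 0.12 -0.072 0 0 0;-0.274 0.12 -0.072 0 0 0;-0.274 0.12 -0.072 0 0 0' -1 100
python3 - <<'E'
from h import *
print(bot.get_obs()['q']);im=snap('wrist','w2')
p=np.load('pics/w2.npy')
print(proj('w2',[[.4727,-.101,.081],[.4727,-.101,.035]]))
E
```

```text
time: 1.75
ee_pos: [0.4718, -0.0991, 0.1811]
tcp_rot: [-89.9, -0.0, 89.9]
wrist_force: [-0.3, 0.2, -0.1]
opening: 0.0855
[-1.18647423e+01 -4.98430904e+00 -6.66028734e+00  8.84653795e+01
  6.22924172e-03 -1.17760049e+01]
[[319.43481312 204.15492235]
 [319.75318509 189.2774624 ]]
```

View pics/w2.png

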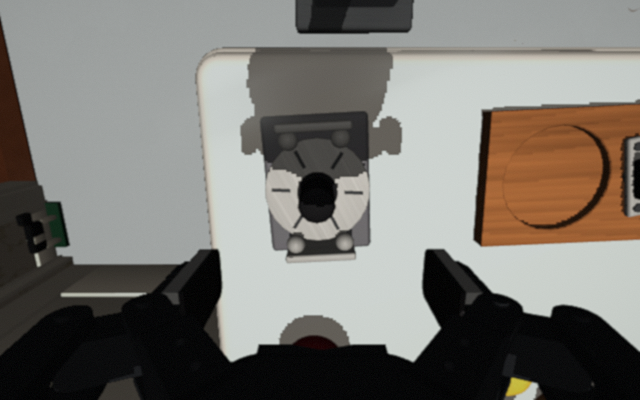

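The disc rim is centred at about (317.5,189) px, against a prediction of (319.8,189.3), so y is about -0.103. I'll descend and grip.

```bash
python3 -c "
from h import *
print(ray('w2',556.5,176.5,.018),ray('w2',317.5,189,.035))"
python3 -m crank '-0.0025 0.05 0 0 0 0;-0.0025 0.09 0 0 0 0;-0.0025 0.127 0 0 0 0;-0.0025 0.127 0 0 0 0;-0.0025 0.127 0 0 0 0'
python3 -m crank '0 0 0 0 0 0;0 0 0 0 0 0;0 0 0 0 0 0;0 0 0 0 0 0;0 0 0 0 0 0;0 0 0 0 0 0;0 0 0 0 0 0;0 0 0 0 0 0' 1 100
```

```text
[0.46537548 0.11054175 0.018     ] [ 0.47245437 -0.10291475  0.035     ]
time: 2.3
ee_pos: [0.4726, -0.0995, 0.0568]
tcp_rot: [-90.0, -0.0, 90.2]
wrist_force: [-0.6, 0.2, -0.4]
opening: 0.0851
time: 3.1
ee_pos: [0.4729, -0.1014, 0.0566]
tcp_rot: [-90.1, 0.1, 90.0]
wrist_force: [-2.3, -3.8, 7.3]
opening: 0.0262
```

```bash
python3 -m crank '0 -0.005 0 0 0 0;0 -0.01 0 0 0 0;0 -0.02 0 0 0 0;0 -0.04 0 0 0 0;0 -0.07 0 0 0 0;0 -0.1 0 0 0 0;0 -0.1 0 0 0 0;0 -0.1 0 0 0 0'
python3 - <<'E'
from h import *
print(bot.get_obs()['wrist_force']);im=snap('wrist','w3')
snap('side','s3');a=cv2.imread('pics/w3.png');b=cv2.imread('pics/s3.png')[200:340,230:340]
b=cv2.resize(b,None,fx=2.3,fy=2.3);o=np.zeros((400,800,3),np.uint8);o[:,:550]=a[:,90:];o[:b.shape[0],550:800]=b[:,:250];cv2.imwrite('pics/c3.png',o)
E
```

```text
time: 3.9
ee_pos: [0.4728, -0.1004, 0.1563]
tcp_rot: [-90.1, -0.0, 90.1]
wrist_force: [0.1, -0.3, -2.6]
opening: 0.0258
[ 0.06632083 -0.32512567 -2.62177532]
```

View pics/c3.png

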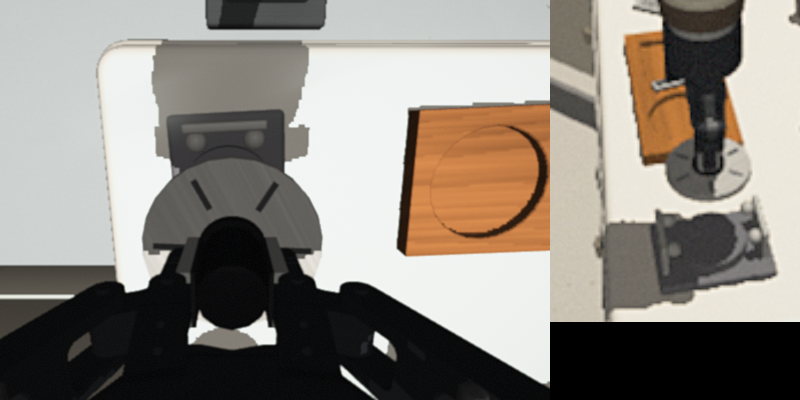

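```bash
python3 -c "
from h import *
for v in (158,): print(ray('w3',322.5,v,.1347)+[.045,0,0])
print([ray('w3',u,245,.1347)for u in (233,412)])
print(ray('w3',90+(430+547)/2,(124+237)/2,.018))"
python3 -m crank '0.2125 0 0.007 0 0 0;0.2125 0 0.007 0 0 0;0.2125 0 0.007 0 0 0;0.2125 0 0.007 0 0 0;0.2125 0 0.007 0 0 0;0.2125 0 0.007 0 0 0;0.2125 0 0.007 0 0 0'
python3 - <<'E'
from h import *
o=bot.get_obs();print(o['ee_pos'],o['tcp_rot']);im=snap('wrist','w4')
E
```

```text
[ 0.47428693 -0.10045804  0.1347    ]
[array([ 0.47213435, -0.14423948,  0.1347    ]), array([ 0.4720246 , -0.05649197,  0.1347    ])]
[0.46465003 0.11001172 0.018     ]
time: 4.7
ee_pos: [0.4647, 0.1115, 0.1545]
tcp_rot: [-89.9, 0.0, 90.1]
wrist_force: [-0.4, -1.0, -2.8]
opening: 0.0259
[0.46466849 0.11146652 0.15450287] [-8.99174449e+01  3.29641061e-02  9.01012933e+01]
```

View pics/w4.png

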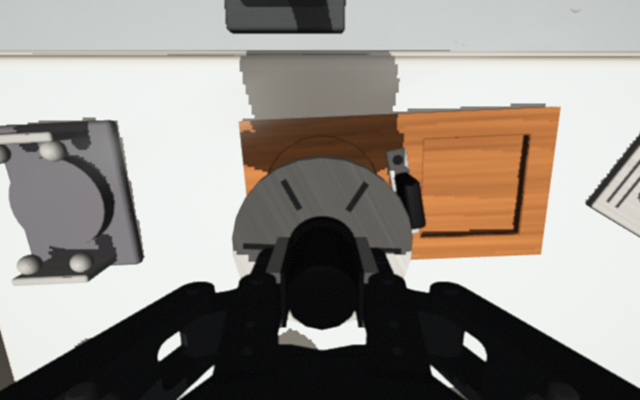

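Run:
```python
from h import *
im=cv2.imread('pics/w4.png')
for u,v in((323,136),(270,166),(376,166),(240,121),(560,107),(543,254)): print((u,v),ray('w4',u,v,.018).round(4))
a=np.array([ray('w4',u,v,.018)[:2] for u,v in((240,121),(560,107))]);d=a[1]-a[0];print('near edge len',np.hypot(*d),'yaw',np.degrees(np.arctan2(-d[0],d[1])))
t=np.arctan2(-d[0],d[1]);X=np.array([np.cos(t),np.sin(t)]);Y=np.array([-X[1],X[0]]);m=a.mean(0)+.062*X;print('tray c',m,'rw',m-.062*Y,'sw',m+.062*Y)
print(proj('w4',[[.466+.0475*np.cos(p),.1115+.0475*np.sin(p),.018] for p in np.radians([180,140,220])]))
for s in(75,): # square well edge corners
  pass
c=im[100:180,230:390];cv2.imwrite('pics/z4.png',cv2.resize(c,None,fx=5,fy=5,interpolation=cv2.INTER_CUBIC))
```

```text
(323, 136) [0.4202 0.112  0.018 ]
(270, 166) [0.4442 0.0693 0.018 ]
(376, 166) [0.444  0.1547 0.018 ]
(240, 121) [0.4089 0.0473 0.018 ]
(560, 107) [0.3979 0.2944 0.018 ]
(543, 254) [0.5205 0.3025 0.018 ]
near edge len 0.24729697493507477 yaw 2.5394761061739297
tray c [0.46531077 0.17359232] rw [0.46805785 0.11165321] sw [0.4625637  0.23553143]
[[322.41659822 133.7467536 ]
 [360.81177852 148.02747818]
 [283.95665197 147.88364669]]
```

View pics/z4.png

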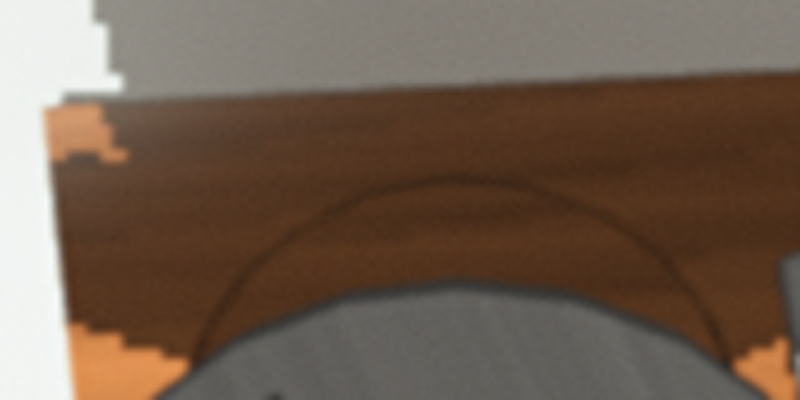

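```bash
python3 -m crank '0 0.05 -0.002 0 0 0;0 0.08 -0.002 0 0 0;0 0.101 -0.002 0 0 0;0 0.101 -0.002 0 0 0;0 0.101 -0.002 0 0 0'
python3 -m crank '0 0.004 0 0 0 0;0 0.008 0 0 0 0;0 0.012 0 0 0 0;0 0.0145 0 0 0 0;0 0.0145 0 0 0 0;0 0.0145 0 0 0 0'
```

```text
time: 5.25
ee_pos: [0.4672, 0.1109, 0.0548]
tcp_rot: [-90.0, 0.0, 90.0]
wrist_force: [0.7, 0.2, -2.1]
opening: 0.0257
time: 5.85
ee_pos: [0.4671, 0.1119, 0.0398]
tcp_rot: [-90.0, 0.0, 90.1]
wrist_force: [0.1, 0.1, -2.3]
opening: 0.0262
```

```bash
python3 -m crank '0 0.001 0 0 0 0;0 0.001 0 0 0 0;0 0.001 0 0 0 0'
python3 -m crank '0 0.001 0 0 0 0;0 0.001 0 0 0 0;0 0.001 0 0 0 0;0 0.001 0 0 0 0;0 0.001 0 0 0 0' -0.1
python3 -m crank '0 -0.04 0 0 0 0;0 -0.08 0 0 0 0;0 -0.13 0 0 0 0;0 -0.17 0.03 0 0 0;0 -0.17 0.05 0 0 0;0 -0.17 0.05 0 0 0;0 -0.17 0.05 0 0 0'
python3 - <<'E'
from h import *
o=bot.get_obs();print(o['ee_pos'],o['q'],o['tcp_rot']);im=snap('wrist','w5')
E
```

```text
time: 6.15
ee_pos: [0.4672, 0.112, 0.0397]
tcp_rot: [-90.0, -0.0, 90.1]
wrist_force: [-2.9, -0.4, 6.3]
opening: 0.026
time: 6.65
ee_pos: [0.4671, 0.1119, 0.0377]
tcp_rot: [-90.0, -0.0, 90.1]
wrist_force: [-0.3, -0.5, -0.7]
opening: 0.0473
time: 7.35
ee_pos: [0.4172, 0.1118, 0.2077]
tcp_rot: [-90.0, -0.0, 90.1]
wrist_force: [-0.6, -0.1, -0.5]
opening: 0.0468
[0.41718433 0.1118372  0.20771584] [ 1.50096635e+01 -1.17474771e+01 -9.68864041e+00  9.20207133e+01
 -4.52877158e-03  1.49261866e+01] [-9.00380035e+01 -5.44364477e-03  9.00834772e+01]
```

View pics/w5.png

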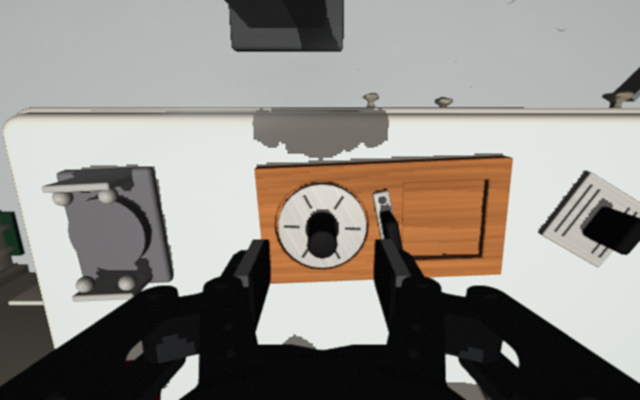

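The dark ring is even all round the disc at (322,225), so it's seated. Next I'll move above the square and measure it by mask.

```bash
python3 -m crank '0.283 0.02 -0.033 0 0.516 0;0.283 0.02 -0.033 0 0.516 0;0.283 0.02 -0.033 0 0.516 0;0.283 0.02 -0.033 0 0.516 0;0.283 0.02 -0.033 0 0.516 0;0.283 0.02 -0.033 0 0.516 0;0.283 0.02 -0.033 0 0.516 0;0.283 0.02 -0.033 0 0.516 0' -0.3
python3 - <<'E'
from h import *
o=bot.get_obs();print(o['ee_pos'],o['tcp_rot']);snap('wrist','w6')
f='w6';im=cv2.imread('pics/w6.png');hsv=cv2.cvtColor(im,cv2.COLOR_BGR2HSV);print(proj(f,[[.465,.3955,.009],[.465,.3955,.055]]))
def rep(nm,m,zs,lo):
    for k in cv2.findContours(m,0,2)[0]:
        if cv2.contourArea(k)<lo: continue
        for z in zs:
            W=np.array([ray(f,u,v,z)[:2] for u,v in k[:,0]+0.0]);c,s,a=cv2.minAreaRect((W*1000).astype(np.float32));print(nm,z,cv2.boundingRect(k),np.round(c,1),np.round(s,1),round(a,1))
c=proj(f,[[.465,.3955,.009]])[0].astype(int);b=np.zeros(im.shape[:2],np.uint8);b[max(c[1]-75,0):c[1]+75,c[0]-80:c[0]+80]=1
rep('plate',cv2.inRange(hsv,(0,0,0),(180,60,214))*b,(.009,0),1500)
rep('dark',cv2.inRange(hsv,(0,0,0),(180,255,55))*b,(.055,.032,.009),100)
print(c,hsv[c[1]-70:c[1]+75:8,c[0]-35,2],hsv[c[1]+20,c[0]-80:c[0]+80:8,2])
E
```

```text
time: 8.2
ee_pos: [0.4496, 0.3956, 0.1852]
tcp_rot: [-89.9, 0.2, 60.6]
wrist_force: [0.5, -0.0, -0.1]
opening: 0.0555
[0.44959204 0.39561262 0.18522823] [-89.93445648   0.21482766  60.59766072]
[[330.37883888 194.52180248]
 [331.63579388 208.54852687]]
plate 0.009 (250, 119, 125, 115) [443.3 388.3] [114.6 108.4] 60.7
plate 0 (250, 119, 125, 115) [444.8 387.2] [118.  111.6] 60.7
dark 0.055 (385, 241, 25, 28) [527.8 424.3] [21.1 24.7] 60.7
dark 0.032 (385, 241, 25, 28) [539.7 424. ] [23.  26.9] 60.7
dark 0.009 (385, 241, 25, 28) [551.6 423.7] [24.8 29.1] 60.7
dark 0.055 (250, 241, 17, 28) [469.8 320.9] [13.7 24.8] 60.7
dark 0.032 (250, 241, 17, 28) [476.6 311.6] [14.9 26.9] 60.7
dark 0.009 (250, 241, 17, 28) [483.3 302.2] [16.1 29.1] 60.7
dark 0.055 (322, 177, 19, 50) [459.9 397.7] [14.6 41.3] 61.4
dark 0.032 (322, 177, 19, 50) [465.8 395.1] [15.9 44.9] 61.4
dark 0.009 (322, 177, 19, 50) [471.7 392.4] [17.2 48.6] 61.4
[330 194] [109 108 106 107  82  80  79 207 197 204 202 195 196 191 225 224 224 223
 225] [224 225 225 224 225 188 144 197 198 138  27  22 197 178  81 177 225 224
 224 224]
```

Run:
```python
from h import *
t=np.radians(-29.3);X=np.array([np.cos(t),np.sin(t)]);Y=np.array([-X[1],X[0]])
c=np.array([.465,.3955])
q=proj('w6',[[*(c+a*X+b*Y),z] for a in(-.018,.018) for b in(-.008,.008) for z in(.009,.055)]);print(q.min(0),q.max(0))
im=cv2.imread('pics/w6.png');print(proj('w6',[[*(c+a*X+b*Y),.009] for a in(-.039,.039) for b in(-.039,.039)]).round(1))
print(im[120:300:2,300,1]);print(im[190,260:410:2,1])
```

```text
[321.76729196 175.80851034] [341.77100478 229.38468208]
[[288.  153.3]
 [373.2 153.2]
 [290.3 233.2]
 [370.1 233.2]]
[107 106 105 103 104 102 102 102 105 103 103 102 102 103 102 104  91  69
  78  77  78  81  72  53  49  50  51  51  92 120 122 122 120 119 110 105
 107 108 108 103  94  93  94  93  90  84  83  84  87  88  83  77 151 191
 186 192 188 218 225 223 224 224 224 222 224 224 224 223 224 224 224 224
 224 223 223 223 224 223 223 224 223 224 224 224 224 224 223 223 224 223]
[225 225 223 223 224 226 224 224 224 224 225 224 223 224 222 181 191 192
 188 114 105 189 193 196 140  86 177 194 196 148  77  48   8  14  18  18
  19  20  23  19  26 162 196 194 197 168  77 168 196 194 183  88 133 194
 195 190 180 223 225 224 224 225 225 223 223 223 225 222 225 224 224 224
 225 223 224]
```

The measured handle box matches the prediction to within 1–2 px, so the square is at (0.465, 0.3955), yaw -29.3°. I'll grasp and lift it.

```bash
python3 -m crank '0.0076 0.05 -0.0134 0 0 0;0.0076 0.09 -0.0134 0 0 0;0.0076 0.13 -0.0134 0 0 0;0.0076 0.154 -0.0134 0 0 0;0.0076 0.154 -0.0134 0 0 0;0.0076 0.154 -0.0134 0 0 0;0.0076 0.154 -0.0134 0 0 0'
python3 -m crank '0 0 0 0 0 0;0 0 0 0 0 0;0 0 0 0 0 0;0 0 0 0 0 0;0 0 0 0 0 0;0 0 0 0 0 0;0 0 0 0 0 0' 1 100
python3 -m crank '0 -0.02 0 0 0 0;0 -0.05 0 0 0 0;0 -0.09 0 0 0 0;0 -0.09 0 0 0 0;0 -0.09 0 0 0 0;0 -0.09 0 0 0 0'
```

```text
time: 8.95
ee_pos: [0.4663, 0.3951, 0.0363]
tcp_rot: [-90.1, -0.2, 60.5]
wrist_force: [0.1, 0.1, 0.3]
opening: 0.0554
time: 9.65
ee_pos: [0.4656, 0.3952, 0.0349]
tcp_rot: [-90.0, -0.1, 60.5]
wrist_force: [0.1, -1.1, 6.3]
opening: 0.0144
time: 10.25
ee_pos: [0.4647, 0.3945, 0.1224]
tcp_rot: [-90.0, 0.1, 60.5]
wrist_force: [0.4, -0.7, -2.2]
opening: 0.0152
```

```bash
python3 -m crank '-0.1397 0 -0.076 0 -0.56 0;-0.1397 0 -0.076 0 -0.56 0;-0.1397 0 -0.076 0 -0.56 0;-0.1397 0 -0.076 0 -0.56 0;-0.1397 0 -0.076 0 -0.56 0;-0.1397 0 -0.076 0 -0.56 0;-0.1397 0 -0.076 0 -0.56 0'
python3 - <<'E'
from h import *
o=bot.get_obs();print(o['ee_pos'],o['tcp_rot']);snap('wrist','w7')
t=np.radians(2.6);X=np.array([np.cos(t),np.sin(t)]);Y=np.array([-X[1],X[0]])
c=np.array([.4622,.2356]);P=lambda c,a,b,z:[*(c+a*X+b*Y),z]
print('well near edge pred',proj('w7',[P(c,-.0415,b,.018) for b in(-.0415,.0,.0415)]).round(1),'plate near top',proj('w7',[P(o['ee_pos'][:2],-.039,b,o['ee_pos'][2]-.0255) for b in(-.039,0,.039)]).round(1), 'tray near', proj('w7',[P(c,-.062,b,.018) for b in(0,.063)]).round(1))
im=cv2.imread('pics/w7.png')[60:220,230:430];cv2.imwrite('pics/z7.png',cv2.resize(im,None,fx=4,fy=3.7,interpolation=cv2.INTER_CUBIC)[:600])
E
```

```text
time: 10.95
ee_pos: [0.4623, 0.2367, 0.1231]
tcp_rot: [-89.9, 0.0, 92.5]
wrist_force: [0.2, 0.1, -1.1]
opening: 0.0145
[0.46230459 0.23666636 0.12313759] [-8.99495712e+01  7.61902894e-03  9.25004423e+01]
well near edge pred [[261.3 143.6]
 [320.7 143.5]
 [380.1 143.4]] plate near top [[239.7 166.5]
 [322.4 166.4]
 [405.1 166.2]] tray near [[320.6 113.3]
 [412.8 113.1]]
```

View pics/z7.png

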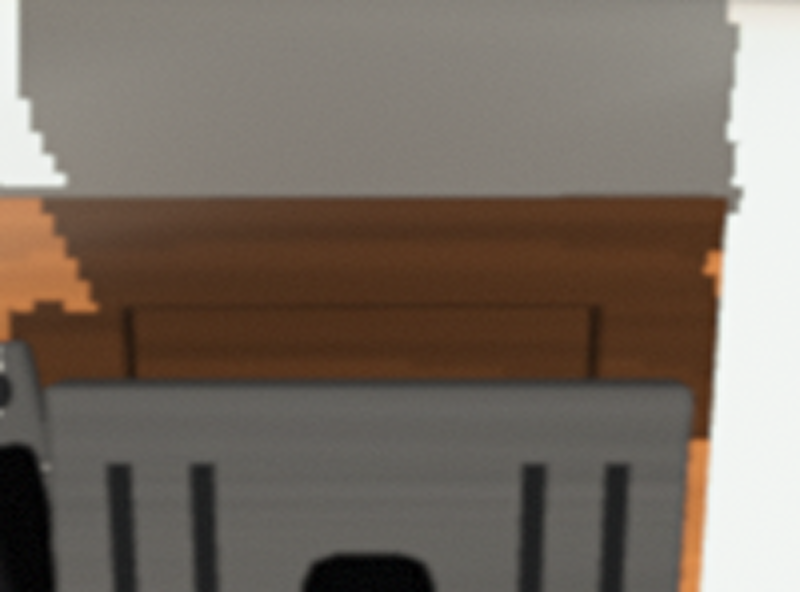

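The well's near corners are at (260.5,142) and (380,142), and the plate's edges at 242.5 and 403 px. The plate needs to move about 1.5 mm toward -y, and x fits.

```bash
python3 -m crank '-0.0015 0.04 0 0 0 0;-0.0015 0.063 0 0 0 0;-0.0015 0.063 0 0 0 0;-0.0015 0.063 0 0 0 0;-0.0015 0.063 0 0 0 0'
python3 -m crank '0 0.004 0 0 0 0;0 0.008 0 0 0 0;0 0.012 0 0 0 0;0 0.016 0 0 0 0;0 0.016 0 0 0 0;0 0.016 0 0 0 0'
```

```text
time: 11.5
ee_pos: [0.4633, 0.2351, 0.0624]
tcp_rot: [-90.1, -0.0, 92.6]
wrist_force: [-0.4, -0.3, -2.2]
opening: 0.0146
time: 12.1
ee_pos: [0.4625, 0.2343, 0.0447]
tcp_rot: [-90.0, 0.0, 92.6]
wrist_force: [0.3, 0.7, -2.3]
opening: 0.0146
```

```bash
python3 -m crank '0 0.0015 0 0 0 0;0 0.0015 0 0 0 0;0 0.0015 0 0 0 0'
python3 -m crank '0 0 0 0 0 0;0 0 0 0 0 0;0 0 0 0 0 0;0 0 0 0 0 0;0 0 0 0 0 0' 0
python3 -m crank '0 -0.04 0 0 0 0;0 -0.08 0 0 0 0;0 -0.13 0 0 0 0;0 -0.16 0.02 0 0 0;0 -0.16 0.045 0 0 0;0 -0.16 0.045 0 0 0;0 -0.16 0.045 0 0 0'
python3 - <<'E'
from h import *
o=bot.get_obs();print(o['ee_pos'],o['tcp_rot']);snap('wrist','w8')
f='w8';im=cv2.imread('pics/w8.png');hsv=cv2.cvtColor(im,cv2.COLOR_BGR2HSV)
t=np.radians(2.6);X=np.array([np.cos(t),np.sin(t)]);Y=np.array([-X[1],X[0]])
for nm,c,h in(('plate',np.array([.4618,.2353]),.039),('well',np.array([.4618,.2353]),.0415)):
    print(nm,proj(f,[[*(c+a*X+b*Y),.018] for a in(-h,h) for b in(-h,h)]).round(1))
a=np.radians(13.3);X=np.array([np.cos(a),np.sin(a)]);Y=np.array([-X[1],X[0]]);c=np.array([.4646,.1765])
print('bar',proj(f,[[*(c+s*X+b*Y),.026] for s in(-.036,.036) for b in(-.008,.008)]).round(1))
print('tabtop',proj(f,[[*(c+s*X+b*Y),.062] for s in(-.018,.018) for b in(-.006,.006)]).round(1))
cv2.imwrite('pics/z8.png',cv2.resize(im[100:320,170:440],None,fx=2.9,fy=2.7,interpolation=cv2.INTER_CUBIC))
E
```

```text
time: 12.4
ee_pos: [0.4627, 0.2344, 0.044]
tcp_rot: [-90.0, -0.0, 92.6]
wrist_force: [-2.3, -1.8, 5.8]
opening: 0.0149
time: 12.9
ee_pos: [0.4625, 0.2343, 0.0432]
tcp_rot: [-90.0, 0.0, 92.6]
wrist_force: [-0.2, 0.5, 0.7]
opening: 0.0428
time: 13.6
ee_pos: [0.4176, 0.2324, 0.2033]
tcp_rot: [-90.0, -0.0, 92.6]
wrist_force: [-0.7, 0.4, -0.6]
opening: 0.0427
[0.41764563 0.2324148  0.20328459] [-9.00347068e+01 -1.12751363e-02  9.26251640e+01]
plate [[282.6 183.7]
 [363.3 183.7]
 [284.9 257.9]
 [360.8 257.9]]
well [[279.9 181.1]
 [366.  181.2]
 [282.5 260.1]
 [363.2 260.1]]
bar [[245.5 190.9]
 [261.9 187.9]
 [263.  259.5]
 [278.6 256.7]]
tabtop [[243.7 220.6]
 [257.3 218.1]
 [253.6 258.5]
 [266.9 256.2]]
```

View pics/z8.png

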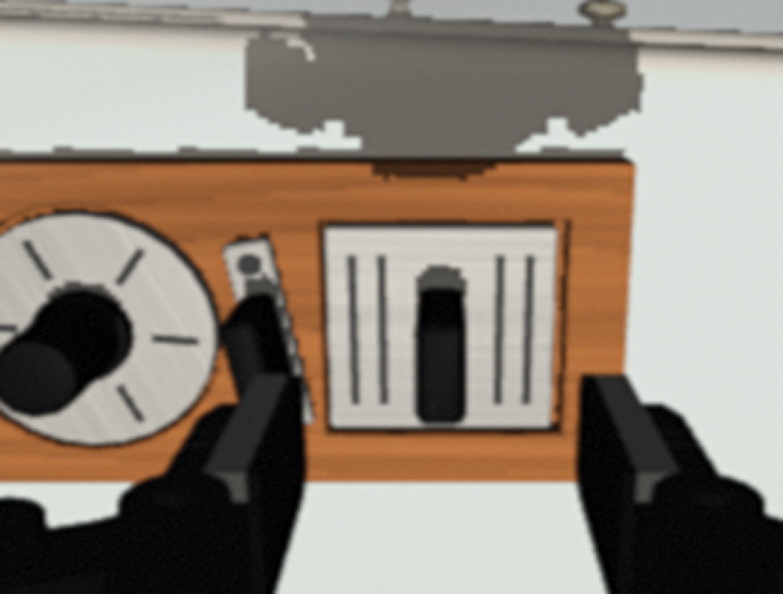

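The square sits within its well with a gap all round, and the keeper bar's corners match the prediction to within 2 px. That was viewed picture 12, so the remaining checks are numeric. Now the keeper.

```bash
python3 -m crank '-0.058 0.05 -0.0444 0 -0.187 0;-0.058 0.08 -0.0444 0 -0.187 0;-0.058 0.11 -0.0444 0 -0.187 0;-0.058 0.11 -0.0444 0 -0.187 0;-0.058 0.11 -0.0444 0 -0.187 0;-0.058 0.11 -0.0444 0 -0.187 0' 0.25 40
python3 -m crank '0 0.025 0 0 0 0;0 0.049 0 0 0 0;0 0.049 0 0 0 0;0 0.049 0 0 0 0'
python3 -m crank '0 0 0 0 0 0;0 0 0 0 0 0;0 0 0 0 0 0;0 0 0 0 0 0;0 0 0 0 0 0' 1 40
```

```text
time: 14.25
ee_pos: [0.4655, 0.1771, 0.0955]
tcp_rot: [-90.1, -0.0, 103.3]
wrist_force: [-0.5, -0.6, 1.3]
opening: 0.0319
time: 14.65
ee_pos: [0.4652, 0.1771, 0.0463]
tcp_rot: [-90.1, -0.0, 103.3]
wrist_force: [-0.2, 0.7, 0.8]
opening: 0.0321
time: 15.15
ee_pos: [0.4657, 0.1768, 0.0465]
tcp_rot: [-90.2, -0.0, 103.3]
wrist_force: [-0.8, -0.8, 5.9]
opening: 0.0112
```

Gripped: the opening reads 11.2 mm on the 12 mm tab. Turning 79°, plus a small overshoot into the stop.

```bash
python3 -m crank '0 0 0 0 -0.14 0;0 0 0 0 -0.28 0;0 0 0 0 -0.42 0;0 0 0 0 -0.56 0;0 0 0 0 -0.7 0;0 0 0 0 -0.84 0;0 0 0 0 -0.98 0;0 0 0 0 -1.12 0'
python3 -m crank '0 0 0 0 -0.1 0;0 0 0 0 -0.18 0;0 0 0 0 -0.24 0;0 0 0 0 -0.27 0;0 0 0 0 -0.27 0;0 0 0 0 -0.27 0'
python3 -c "
from h import *
o=bot.get_obs();print(o['torque'],o['q'],o['wrist_force'])"
```

```text
time: 15.95
ee_pos: [0.4648, 0.1776, 0.0465]
tcp_rot: [-90.2, 0.0, 167.8]
wrist_force: [-7.3, 4.3, 8.9]
opening: 0.0116
time: 16.55
ee_pos: [0.4644, 0.1777, 0.0465]
tcp_rot: [-90.2, 0.0, -177.0]
wrist_force: [-8.0, 5.3, 8.6]
opening: 0.0113
[ 1.03428198  1.71934282 -0.13949983] [ 20.84388467  -1.43101876 -18.21061929  73.13541103   0.16390379
 -72.14548497] [-7.99920555  5.30529081  8.60298687]
```

```bash
python3 -m crank '0 0 0 0 -0.03 0;0 0 0 0 -0.06 0;0 0 0 0 -0.06 0;0 0 0 0 -0.06 0'
python3 -c "
from h import *
o=bot.get_obs();print(o['torque'],o['tcp_rot'])"
```

```text
time: 16.95
ee_pos: [0.4645, 0.1776, 0.0465]
tcp_rot: [-90.2, 0.0, -173.7]
wrist_force: [-8.8, 6.0, 9.8]
opening: 0.0113
[ 1.10354321  1.67936347 -1.4797945 ] [-9.01936965e+01  4.25198484e-02 -1.73687476e+02]
```

The torque rose to -1.5 Nm, so the keeper is against its stop. I'll release, rise and check numerically.

```bash
python3 -m crank '0 0 0 0 0.07 0;0 0 0 0 0.07 0' 
python3 -m crank '0 0 0 0 0 0;0 0 0 0 0 0;0 0 0 0 0 0;0 0 0 0 0 0' 0.2
python3 -m crank '0 -0.03 0 0 0 0;0 -0.07 0 0 0 0;0 -0.12 0 0 0 0;0 -0.17 0 0 0 0;0 -0.2 0 0 0 0;0 -0.2 0 0 0 0;0 -0.2 0 0 0 0'
python3 -m crank '0 0 0 0 0.6 0;0 0 0 0 0.8 0;-0.05 -0.03 0 0 1.0 0;-0.05 -0.03 0 0 1.2 0;-0.05 -0.03 0 0 1.2 0;-0.05 -0.03 0 0 1.2 0;-0.05 -0.03 0 0 1.2 0;-0.05 -0.03 0 0 1.2 0'
python3 -m crank '0 0 0 0 0.4 0;0 0 0 0 0.4 0;0 0 0 0 0.4 0;0 0 0 0 0.4 0'
python3 - <<'E'
from h import *
o=bot.get_obs();print(o['ee_pos'],o['tcp_rot']);f='w9';snap('wrist',f);snap('top','top9');snap('side','side9')
im=cv2.imread('pics/w9.png');hsv=cv2.cvtColor(im,cv2.COLOR_BGR2HSV)
t=np.radians(2.6);X=np.array([np.cos(t),np.sin(t)]);Y=np.array([-X[1],X[0]]);c=np.array([.4647,.1735])
for nm,a,b,z in(('rw',0,-.062,.018),('sw',0,.062,.018),('bar+y end',0,.035,.026),('bar-y end',0,-.029,.026),('tabtop',0,.003,.062)): print(nm,proj(f,[[*(c+a*X+b*Y),z]]).round(1))
x0,y0=np.maximum(proj(f,[[*(c-.07*X-.13*Y),.018]])[0].astype(int),0); print(x0,y0)
def show(u0,u1,v0,v1,s=2):
    R=im[v0:v1:s,u0:u1:s];H=hsv[v0:v1:s,u0:u1:s]
    for r,h in zip(R,H): print(''.join('#' if k[2]<60 else ('w' if k[1]>90 else '.') for k in h))
u=proj(f,[[*(c+s*Y+d*X),.03] for s in(-.06,.06) for d in(-.03,.03)]);show(int(u[:,0].min()),int(u[:,0].max()),int(u[:,1].min())-5,int(u[:,1].max())+10)
E
```

```text
time: 17.15
ee_pos: [0.4644, 0.1777, 0.0464]
tcp_rot: [-90.2, 0.0, -177.7]
wrist_force: [-8.3, 5.0, 10.2]
opening: 0.0114
time: 17.55
ee_pos: [0.4647, 0.1763, 0.0444]
tcp_rot: [-90.0, 0.0, -177.6]
wrist_force: [-1.2, 0.6, -0.6]
opening: 0.034
time: 18.25
ee_pos: [0.465, 0.1764, 0.2446]
tcp_rot: [-90.0, 0.1, -177.6]
wrist_force: [0.4, -0.5, -0.4]
opening: 0.034
time: 19.05
ee_pos: [0.5142, 0.1782, 0.2724]
tcp_rot: [-89.8, -0.0, 113.3]
wrist_force: [0.9, -0.1, -0.1]
opening: 0.034
time: 19.45
ee_pos: [0.5142, 0.1783, 0.2727]
tcp_rot: [-89.9, 0.0, 90.6]
wrist_force: [0.1, 0.5, 0.3]
opening: 0.0344
[0.51421874 0.17829491 0.2726549 ] [-8.98653811e+01  4.64881110e-02  9.06199888e+01]
rw [[263.4 125.2]]
sw [[373.7 121.2]]
bar+y end [[350.2 122.4]]
bar-y end [[292.1 124.4]]
tabtop [[321.  124.9]]
195 60
.........wwwwwwwwwwwwwwwwwwwwwwwwwwwww..................
...........wwwwwwwwwwwwwwwwwwwwwwwwwww..................
............wwwwwwwwwwwwwwwwwwwwwwwwww..................
..............wwwwwwwwwwwwwwwwwwwwwwww..................
...............wwwwwwwwwwwwwwwwwwwwwww..................
........
[... 1172 characters left out ...]
..#...........##
#####................wwwwwwwwwwwwwwwwww.................
.....................wwwwwwwwwwwwwwwwww.................
....................wwwwwwwwwwwwwwwwwww.................
....................wwwwwwwwwwwwwwwwwww.................
...................wwwwwwwwwwwwwwwwwwww.................
...................wwwwwwwwwwwwwwwwwwww.................
..................wwwwwwwwwwwwwwwwwwwww.................
.................wwwwwwwwwwwwwwwwwwwwww.................
................wwwwwwwwwwwwwwwwwwwwwww.................
...............wwwwwwwwwwwwwwwwwwwwwwww................w
..............wwwwwwwwwwwwwwwwwwwwwwwwwwwwwwwwwwwwwwwwww
.............wwwwwwwwwwwwwwwwwwwwwwwwwwwwwwwwwwwwwwwwwww
```

The bar now lies along the tray's y axis, over both inserts. I'll check its angle more precisely, since I backed off while still gripping.

Run:
```python
from h import *
f='w9';im=cv2.imread('pics/w9.png');hsv=cv2.cvtColor(im,cv2.COLOR_BGR2HSV)
m=cv2.inRange(hsv,(0,0,0),(180,255,60));m[:110]=0;m[143:]=0;m[:,:292]=0;m[:,:]*=1;m[:,346:]=0
# far (image-lower) top edge of tab and of the bar, subpixel by gradient
g=im[:,:,2].astype(float)
pts=[]
for u in range(305,336):
    col=g[125:150,u];d=np.diff(col);k=int(np.argmax(d))
    w=np.clip(d[max(k-1,0):k+2],0,None);pts.append((u,125+max(k-1,0)+.5+(w*np.arange(len(w))).sum()/w.sum()))
pts=np.array(pts);print(pts[:,1].round(1))
W=np.array([ray(f,u,v,.062)[:2] for u,v in pts]);p=np.polyfit(W[:,1],W[:,0],1);r=W[:,0]-np.polyval(p,W[:,1]);ok=abs(r)<.0015;p=np.polyfit(W[ok,1],W[ok,0],1)
print('tab line yaw of +y dir beyond y axis',np.degrees(np.arctan(-p[0])),ok.sum())
# tray near-edge line
pts=[]
for u in range(215,425,3):
    S=hsv[60:100,u,1].astype(float);k=int(np.argmax(np.diff(S)));pts.append((u,60+k+.5))
W=np.array([ray(f,u,v,.018)[:2] for u,v in pts])
p=np.polyfit(W[:,1],W[:,0],1);r=W[:,0]-np.polyval(p,W[:,1]);ok=abs(r)<.002;p=np.polyfit(W[ok,1],W[ok,0],1);print('tray yaw',np.degrees(np.arctan(-p[0])),ok.sum())
```

```text
[144.3 144.4 144.3 144.3 144.4 144.4 144.4 146.3 146.4 146.4 146.4 146.4
 146.3 146.3 146.4 146.4 146.4 146.4 146.4 146.4 146.3 146.4 146.4 146.3
 146.4 146.3 144.5 144.4 144.4 144.4 144.3]
tab line yaw of +y dir beyond y axis -0.8964748305155291 30
tray yaw 2.7323975342134377 70
```

The edge lines suggest the bar may have come back 2–3° when I unwound the grip. I'll re-grip, press to the stop and let go without unwinding.

```bash
python3 -m crank '-0.0018 0.1 0.0495 0 -1.15 0;-0.0018 0.1 0.0495 0 -1.15 0;-0.0018 0.1 0.0495 0 -1.15 0;-0.0018 0.1 0.0495 0 -1.15 0;-0.0018 0.1 0.0495 0 -1.15 0;-0.0018 0.1 0.0495 0 -1.15 0;-0.0018 0.1 0.0495 0 -1.15 0;-0.0018 0.1 0.0495 0 -1.15 0'
python3 -m crank '0 0.06 0 0 -0.43 0;0 0.06 0 0 -0.43 0;0 0.06 0 0 -0.43 0;0 0.06 0 0 -0.43 0;0 0.06 0 0 -0.43 0'
python3 -c "
from h import *
o=bot.get_obs();print(o['ee_pos'],o['tcp_rot'])"
```

```text
time: 20.4
ee_pos: [0.4649, 0.176, 0.1739]
tcp_rot: [-90.0, -0.0, 157.1]
wrist_force: [-0.4, -0.3, 0.1]
opening: 0.0343
time: 20.9
ee_pos: [0.4651, 0.1761, 0.1144]
tcp_rot: [-90.0, 0.0, -178.9]
wrist_force: [0.2, 0.5, -0.6]
opening: 0.034
[0.46514634 0.17605205 0.1144294 ] [-9.00036765e+01  1.32826518e-02 -1.78930411e+02]
```

```bash
python3 -m crank '0 0.04 0 0 0 0;0 0.069 0 0 0 0;0 0.069 0 0 0 0;0 0.069 0 0 0 0'
python3 -m crank '0 0 0 0 0 0;0 0 0 0 0 0;0 0 0 0 0 0;0 0 0 0 0 0' 1 40
for i in 1 2; do python3 -c "
from h import *
o=bot.get_obs();print(o['torque'],o['tcp_rot'])"; [ $i = 1 ] && python3 -m crank '0 0 0 0 -0.03 0;0 0 0 0 -0.06 0;0 0 0 0 -0.08 0;0 0 0 0 -0.1 0;0 0 0 0 -0.1 0;0 0 0 0 -0.1 0'; done
python3 -m crank '0 0 0 0 0 0;0 0 0 0 0 0;0 0 0 0 0 0;0 0 0 0 0 0' 0.2
python3 -m crank '0 -0.03 0 0 0 0;0 -0.07 0 0 0 0;0 -0.12 0 0 0 0;0 -0.17 0 0 0 0;0 -0.2 0 0 0 0;0 -0.2 0 0 0 0;0 -0.2 0 0 0 0'
```

```text
time: 21.3
ee_pos: [0.4652, 0.1761, 0.0461]
tcp_rot: [-90.0, -0.0, -178.9]
wrist_force: [0.3, -0.4, 0.6]
opening: 0.0343
time: 21.7
ee_pos: [0.4647, 0.1765, 0.0475]
tcp_rot: [-90.1, 0.0, -178.8]
wrist_force: [-9.9, -0.3, 9.6]
opening: 0.0109
[0.04801645 1.9239122  0.01094708] [-9.00754395e+01  1.37986885e-03 -1.78776682e+02]
time: 22.3
ee_pos: [0.4647, 0.1768, 0.0475]
tcp_rot: [-90.1, 0.0, -173.1]
wrist_force: [-10.6, 3.1, 10.1]
opening: 0.0115
[ 0.56838503  2.09886907 -1.27491322] [-9.01315953e+01  3.00433482e-03 -1.73142838e+02]
time: 22.7
ee_pos: [0.4654, 0.1761, 0.0456]
tcp_rot: [-90.0, 0.0, -173.1]
wrist_force: [0.1, 0.1, -0.4]
opening: 0.0338
time: 23.4
ee_pos: [0.4655, 0.1761, 0.2457]
tcp_rot: [-90.0, 0.1, -173.0]
wrist_force: [0.0, 0.4, 0.1]
opening: 0.0342
```

Run:
```python
from h import *
f='w10';snap('wrist',f);snap('top','top10');im=cv2.imread('pics/w10.png');hsv=cv2.cvtColor(im,cv2.COLOR_BGR2HSV)
c=np.array([.4647,.1735])
for yaw in(2.6,0.6):
  t=np.radians(yaw);X=np.array([np.cos(t),np.sin(t)]);Y=np.array([-X[1],X[0]]);k=np.array([.4646,.1765])
  print(yaw,'bar',proj(f,[[*(k+a*X+b*Y),.026] for a in(-.008,.008) for b in(-.036,.036)]).round(1).tolist(),'tab',proj(f,[[*(k+a*X+b*Y),.062] for a in(-.006,.006) for b in(-.018,.018)]).round(1).tolist())
q=proj(f,[[*k,.05]])[0].astype(int);b=np.zeros(im.shape[:2],np.uint8);b[max(q[1]-45,0):q[1]+45,max(q[0]-45,0):q[0]+45]=255
m=cv2.inRange(hsv,(0,0,0),(180,255,60))&b
for kk in cv2.findContours(m,0,2)[0]:
    if cv2.contourArea(kk)>60:
        W=np.array([ray(f,u,v,.055)[:2] for u,v in kk[:,0]+0.0])*1000;print(cv2.boundingRect(kk),[np.round(z,1) for z in cv2.minAreaRect(W.astype(np.float32))])
for v in range(q[1]-45,q[1]+46,2): print(''.join('#' if h[2]<60 else('w' if h[1]>90 else '.') for h in hsv[v,q[0]-45:q[0]+46]))
```

```text
2.6 bar [[333.6, 139.6], [328.0, 206.2], [318.2, 138.4], [313.4, 205.1]] tab [[331.1, 162.1], [328.0, 198.8], [318.4, 161.1], [315.7, 197.9]]
0.6 bar [[334.8, 140.0], [326.8, 206.4], [319.4, 138.3], [312.2, 204.8]] tab [[331.7, 162.4], [327.3, 198.9], [319.1, 161.0], [315.1, 197.6]]
(304, 216, 32, 6) [array([463.4, 217.6]), array([31.4,  5.3]), np.float64(7.0)]
(316, 157, 16, 41) [array([464.6, 175.1]), array([13.9, 40.1]), np.float64(4.4)]
wwwwwwwwwwww..........................................................................wwwww
wwwwwwwwwwwww........................................................................wwwwww
wwwwwwwwwwwwww.....................................................................wwwwwwww
wwwwwwwwwwwwwwww..................................................................wwwwwwwww
wwwwwwwwwwwwwwwwww..............................................................wwwwwwwwwww
wwwwwwwwwwwwwwwwwwww..........................................................wwwwwwwwwwwww
wwwwwwwwwwwwwwwwwwwwww.......................................................w###wwwwwwwwww
wwwwwwwwwww
[... 2876 characters left out ...]
..........................................ww##wwwwwwwwww
wwwwwww......................................................................wwwwwwwwwwwwww
wwwwwww.......................................................................wwwwwwwwwwwww
wwwwwww......................................................................wwwwwwwwwwwwww
wwwwwww......................................................................wwwwwwwwwwwwww
wwwwwww....................#############################.....................wwwwwwwwwwwwww
wwwwww....................################################...................wwwwwwwwwwwwww
wwwwww....................################################..................wwwwwwwwwwwwwww
```

The tab's angle now matches the tray's axis, at the stop, and the gripper is clear. Handing in.

Run:
```python
from h import *
a,b=cv2.imread('pics/top0.png'),cv2.imread('pics/top10.png')
d=(cv2.absdiff(a,b).max(2)>50).astype(np.uint8)
for n,(x,y,w,h) in dict(green=(155,210,42,45),spoon=(212,160,22,105),salt=(290,160,18,20),lemon=(368,162,24,28),apple=(430,160,32,28)).items(): print(n,d[y:y+h,x:x+w].sum())
print(bot.get_obs()['wrist_force'],bot.job_done())
```

```text
green 0
spoon 0
salt 0
lemon 0
apple 0
the job is handed in; nothing more can be done
[-0.2348926   0.56309347 -0.14056283] None
```

The disc is seated in the round well, the square plate is seated in the square well, and the keeper is turned across to its stop. I handed the job in at about 23.5 s of the 67 s allowed, with the gripper about 0.2 m above the tray and touching nothing.

- **Order:** I pulled the disc straight up out of its clips and seated it, then placed the square, then turned the keeper.
- **Seating:** The wrist pictures showed both inserts lying in their wells with a gap round each. The tool reached the height of the well floor with no contact at the rim.
- **Keeper:** After the first turn, a rough and unreliable edge fit suggested it had come back 2–3° when I unwound the grip. I gripped it again, turned until the torque showed the stop (about 1.3 Nm), and let go without unwinding.
- **Keeper angle:** The last picture fits the tray's axis of 2.6°. A box fitted to the tab read 4.4°, which I put down to the tab's side showing in the outline.
- **Other things:** The top view shows no change at the shaker, lemon, apple, spoon or green look-alike.

The final checks were numeric only, because I had already viewed all 12 pictures. I did not measure how far the keeper's ends overlap the inserts.

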